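# Set up a pinhole beam expander on the optical rail

## Task

Set up the beam expander on the rail in front of the clamped red laser: small lens 40 mm from the laser's front face, pinhole 50 mm beyond the small lens, large lens 75 mm beyond the pinhole, white screen last, at least 45 mm further but wholly on the rail (along the rail, to plate middles). Each carrier must sit right down over the rail, upright and square to it, and none may be tipped over on the way. Leave the scan head, the empty lens tube and the bare post behind the rail where they stand.

Things in the scene. Friction and masses are not known exactly. Their poses are not given: they have to be found in the camera images.
- rail: Optical rail: dark bar 380 mm long (its y), 40 mm wide (x), bright side scales, two 60 mm cross feet; fixed. The loose carriers start to the left of it. Flat top 40 mm above the worktop, top edges chamfered 5 mm, so a saddle 5 mm off still finds its way on. Origin: centre of its underside; +y is the laser's end. A seated saddle's origin is on the middle line, 26 mm above the rail's origin.
- laser: Laser: red cylinder, 38 mm diameter, on a black saddle, fixed near one end of the rail. Origin: middle of its saddle's underside, on the rail's middle line, 26 mm above the worktop; its y is the rail's y. It shines towards -y, along the rail, 64 mm above its origin.
- laser_front (a point): Centre of the laser's black front face, from which the first distance is measured; 30 mm from the laser's origin towards its -y, 64 mm above it.
- small_lens: Small lens: black plate, brass barrel (25 mm diameter). Upright plate 41 mm wide (x), 10 mm thick (y = 0 at its middle), 43.5-84.5 mm above the origin: grip across the width 70 mm up. Black saddle below, 60 (x) x 32 (y) x 26 mm; its 43 x 14 mm channel along y drops over the rail, either way round; brass knob to x = -40. Origin: middle of the saddle's underside. ~160 g, loose.
- pinhole: Pinhole: aluminium plate, copper disc, brass knob 10 mm out of its top. Upright plate 41 mm wide (x), 10 mm thick (y = 0 at its middle), 43.5-84.5 mm above the origin: grip across the width 70 mm up. Black saddle below, 60 (x) x 32 (y) x 26 mm; its 43 x 14 mm channel along y drops over the rail, either way round; brass knob to x = -40. Origin: middle of the saddle's underside. ~160 g, loose.
- large_lens: Large lens: blue plate, glass in a 44 mm ring. Upright plate 56 mm wide (x), 10 mm thick (y = 0 at its middle), 36-92 mm above the origin: grip across the width 70 mm up. Black saddle below, 60 (x) x 32 (y) x 26 mm; its 43 x 14 mm channel along y drops over the rail, either way round; brass knob to x = -40. Origin: middle of the saddle's underside. ~180 g, loose.
- screen: Screen: plain white plate. Upright plate 56 mm wide (x), 8 mm thick (y = 0 at its middle), 36-92 mm above the origin: grip across the width 70 mm up. Black saddle below, 60 (x) x 32 (y) x 26 mm; its 43 x 14 mm channel along y drops over the rail, either way round; brass knob to x = -40. Origin: middle of the saddle's underside. ~150 g, loose.
- scan_head: Bystander: black mirror block with a yellow mirror, 127 x 80 x 72 mm, standing behind the rail; origin at the centre of its underside. Leave it alone.
- lens_tube: Bystander: empty black lens tube, 31 mm diameter, 30 mm high, standing behind the rail, beside the fixed microscope (400 mm tall, its head from x = 0.62 m onwards, y -0.05 to 0.18 m: keep the wrist out of it when swinging across). Origin at the centre of its underside. Leave it alone.
- mount_post: Bystander: bare steel post, 13 mm diameter, 57 mm high, standing behind the rail; origin at the centre of its underside. Leave it alone.

How it is judged:
At the end, for the whole second after the job is handed in: All four carriers fully down on the rail (4 mm across, 3 mm in height), square (0.12 rad), upright, released, at rest; small lens 40 mm from laser face, pinhole 50 mm beyond it, large lens 75 mm further (each +-10 mm), screen 37 mm or more past that, its middle 12 mm inside the rail's end (x of small_lens in the frame of rail between -0.004 and 0.004 m and z of small_lens in the frame of rail between 0.023 and 0.029 m and y of each of small_lens, pinhole, large_lens, screen in the frame of rail above -0.178 m and angle between the y axis of each of small_lens, pinhole, large_lens, screen and the y axis of rail, either way round below 0.12 rad and angle between each of small_lens, pinhole, large_lens, screen's own z axis and vertical below 0.05 rad and linear speed of each of small_lens, pinhole, large_lens, screen below 0.01 m/s and angular speed of each of small_lens, pinhole, large_lens, screen below 0.1 rad/s and x of pinhole in the frame of rail between -0.004 and 0.004 m and z of pinhole in the frame of rail between 0.023 and 0.029 m and x of large_lens in the frame of rail between -0.004 and 0.004 m and z of large_lens in the frame of rail between 0.023 and 0.029 m and x of screen in the frame of rail between -0.004 and 0.004 m and z of screen in the frame of rail between 0.023 and 0.029 m and y of small_lens in the frame of laser between -0.08 and -0.06 m and horizontal distance between pinhole and small_lens between 0.04 and 0.06 m and y of pinhole in the frame of laser below -0.09 m and horizontal distance between large_lens and pinhole between 0.065 and 0.085 m and y of large_lens in the frame of laser below -0.14 m and horizontal distance between screen and large_lens above 0.037 m and horizontal distance between screen and pinhole above 0.098 m and y of screen in the frame of laser below -0.17 m); the robot touches nothing.
It fails at once if a carrier is tipped over (angle between any of small_lens, pinhole, large_lens, screen's own z axis and vertical above 0.7 rad).
It fails at once if a bystander behind the rail is disturbed (distance of any of scan_head, lens_tube, mount_post from where it was at the start of the episode above 0.02 m or angle between mount_post's own z axis and vertical above 0.4 rad).
It also fails if it takes over 106 s, if anything falls off the work surface, if the arm or the gripper's body presses on something with over 40 N, if the wrist force passes 120 N, or if a joint passes its speed limit or range.

## Robot

A 6-joint arm with a two-finger parallel gripper is mounted at the origin on a cart in front of the work surface, level with it; the furniture and walls round the work are solid. World frame = base frame: x ahead of the robot, y to its left, z up, the work surface at z = 0. Lengths are in m, angles in rad, forces in N, time in s.
With the tool pointing down it reaches from about 0.375 to 0.9 m from the base axis. Payload 3.1 kg.
Tool frame: the origin (TCP) lies between the finger pads; the fingertips stand 11 mm ahead of it and the grasp point (between the pads) lies 8 mm behind it; y points along the fingers, x is the direction in which the jaws open and shut, and the axes are right-handed (so a half turn about y gives the same grasp; the last joint's range is limited). The gripper opens to 87 mm and grips with 3 to 60 N. Pads are 19 mm wide; open, the fingers measure 117 mm over their backs; the gripper's body (75 mm by 190 mm) begins 51 mm behind the grasp point.
Start: joints at [1.167, 0.527, 1.433, -0, 1.181, -0.178], TCP at [0.14, 0.609, 0.234] pointing down, gripper open.
Joint ranges: [-3.08, 3.08], [-0.75, 2.2], [0.22, 2.44], [-1.43, 4.57], [0, 2.65], [-2.85, 2.85]. Speed limits (rad/s): [2.79, 2.79, 3.14, 3.14, 3.14, 3.14].

## Interface

Orientations are given as a unit quaternion [x, y, z, w].
In Python, from cell import * gives the robot as it stands.
- The arm moves only by the tool send_rows, never from a script. Its argument "plan" is a list of rows, each a list of 4 numbers: the shift along the tool's x, y, z in m, then the turn about the tool's y in degrees. A call has 1 to 12 rows; each row shifts and turns the commanded pose from where the row before left it, along the tool's axes as they then stand; what a row does not reach is not made up. A row lasts 1/10 s, in which the tool goes at most 50 mm and 8.59 degrees, less where a joint would pass 70% of its speed; a pose out of reach is approached as far as the arm can. A call with a gripper value outside its range is refused whole. "claw" is the opening, from -1 (shut) to 1 (fully open), set as the call begins (left out, the last holds). The fingers move at their own pace and stop on an object; the grip force is fixed at half the most. Time passes only in rows, so rows that do not move let the fingers close. It gives the time, the measured TCP pose, the force and the opening at its end, in the units of the state.
- sense(): the state, without advancing time (a new reading comes with each control period).
- snapshot(name): name is "side" or "top"; returns a dict with "image" (420x560x3 uint8, red, green, blue), "intrinsics" (3x3 intrinsics, pixels), "R" (3x3) and "t" (3): a world point X has camera coordinates R X + t. Camera axes: x right, y down, z forward; pixel columns grow to the right and rows downward; lengths in m; the calibration is good to about 2 mm. A picture is of the moment at which its call begins. There is no depth.
- job_done(): hands the job in, once; it reports no verdict.
Trained networks look in the newest picture that a camera, given by its name, has taken for a name from the list of things; names that differ only in an ending like _2 or _b are one class to them, and where a whole thing is asked for, a point or a joint stands for the part that bears it (a point fixed in the world has none). Each returns a list of dicts, best first, with "score" (0 to 1); they miss things now and then, are a little off and sometimes report something else, mostly with a low value. They report only what shows in the picture. A call takes as long as a camera call.
- boxes_of(camera, query): "bbox" ([left, top, width, height] in pixels, round what is visible of it).
- spot_point(camera, query): "xy" ([column, row] in pixels: a listed point, or the origin of a listed thing).
The state is a dict: "clock": time; "joint_positions": joint angles; "qvel": joint speeds; "joint_torque": joint torques, N m; "position": TCP position; "orientation": TCP orientation; "ft_force": force on the tool from outside, world axes, zero at the start; "torque": the same for the moment, N m; "opening": opening from 0.0 (shut) to 1.0 (fully open).
Only numpy, scipy, OpenCV 4.12 (cv2) and the standard library are available. Lean on these libraries where they do the work, as an engineer would, in place of code of your own. Each camera call takes 0.05 s, during which the arm holds its last target.

## Working session

There is one attempt and no reset: what is moved stays moved. The work goes in short steps, Python scripts to look and compute and a tool call to move; the robot and the scene stay as the last step left them, time stands still between calls to the robot, and variables do not carry over. Pictures are saved under pics/ and viewed, and the job is handed in when it is done.

Besides the shell and the picture viewer there is one more tool, called in YAML: its name, and indented under it one key for each argument. send_rows: Moves the arm, as the interface text tells. Its arguments: {"type":"object","properties":{"plan":{"type":"array","items":{"type":"array","items":{"type":"number"}}},"claw":{"type":"number"}},"required":["plan"]}

```bash
ls; mkdir -p pics
python3 - <<'E'
from cell import *
import cv2,json
s=sense();print({k:(s[k]) for k in s})
for n in("side","top"):
    d=snapshot(n);cv2.imwrite(f"pics/{n}0.png",d["image"][:,:,::-1]);print(n,d["intrinsics"],d["R"],d["t"])
    for q in["rail","laser","laser_front","small_lens","pinhole","large_lens","screen","scan_head","lens_tube","mount_post"]:
        print(q,[(b['xy'],round(b['score'],2)) for b in spot_point(n,q)[:2]],[(b['bbox'],round(b['score'],2)) for b in boxes_of(n,q)[:1]])
E
```

```text
pics
{'clock': 0.0, 'joint_positions': array([ 1.16649301e+00,  5.28490577e-01,  1.43393841e+00, -2.38318142e-05,
        1.18139369e+00, -1.78478700e-01]), 'qvel': array([ 0.00032056, -0.00094705, -0.00123445, -0.00085188,  0.00086671,
        0.0002841 ]), 'joint_torque': array([-1.34987768e-03, -4.40047896e+01, -1.76588237e+01,  6.31576963e-02,
        5.84440981e-02, -1.78920427e-04]), 'position': array([0.13961626, 0.60845609, 0.23254514]), 'orientation': array([ 0.55353072,  0.43979158, -0.44117253, -0.55276931]), 'ft_force': array([ 0.24693194, -0.85488666,  0.78796892]), 'torque': array([-0.0464675 ,  0.00588339,  0.03165323]), 'opening': 0.995865604495241}
side [[523.47271036   0.         270.79765879]
 [  0.         523.47271036 210.07334975]
 [  0.           0.           1.        ]] [[ 0.93185989 -0.36224375 -0.02041089]
 [-0.17088352 -0.38857483 -0.90543273]
 [ 0.32005619  0.84722433 -0.42399879]] [-0.45358203  0.21646046  0.99841611]
rail [([271.3, 281.1], 0.83)] [([235.8, 240.1, 86.7, 97.2], 0.82)]
laser [([256.9, 237.8], 0.91)] [([240.2, 202.2, 28.4, 44.5], 0.62)]
las
[... 831 characters left out ...]
 [0.07206763 0.53355131 1.28888748]
rail [([338.3, 234.0], 0.64)] [([268.4, 217.1, 139.7, 25.8], 0.61)]
laser [([223.6, 242.9], 0.7)] [([269.5, 213.4, 24.5, 25.4], 0.96)]
laser_front [([295.2, 222.0], 0.72)] [([271.5, 212.8, 24.2, 26.0], 0.9)]
small_lens [([184.7, 240.4], 0.74)] []
pinhole [([185.7, 208.9], 0.86), ([234.2, 209.1], 0.75)] [([173.0, 202.9, 23.9, 14.6], 0.7)]
large_lens [([234.6, 210.7], 0.68)] [([220.3, 200.4, 23.1, 17.7], 0.67)]
screen [([227.4, 243.3], 0.77)] [([207.4, 233.8, 30.3, 15.4], 0.85)]
scan_head [([388.9, 173.1], 0.82)] [([371.2, 148.4, 43.6, 41.0], 0.56)]
lens_tube [([333.4, 174.7], 0.51)] []
mount_post [([352.6, 185.8], 0.5)] [([291.0, 216.9, 119.6, 24.2], 0.46)]
```

View pics/side0.png

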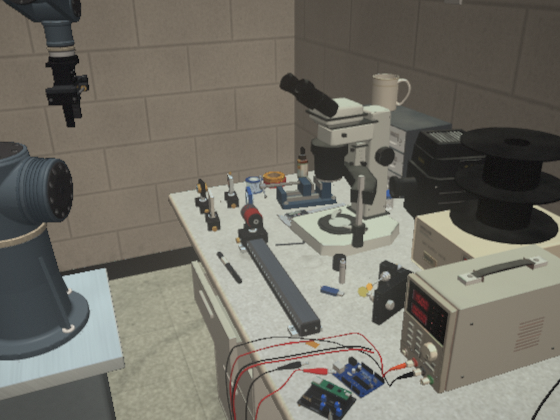

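View pics/top0.png

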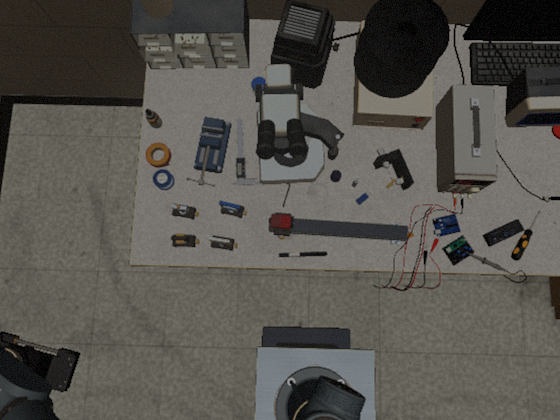

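Run:
```python
import cv2
a=cv2.imread('pics/side0.png')[150:350,170:430];cv2.imwrite('pics/side0c.png',cv2.resize(a,None,fx=3,fy=3,interpolation=cv2.INTER_CUBIC))
a=cv2.imread('pics/top0.png')[140:270,150:420];cv2.imwrite('pics/top0c.png',cv2.resize(a,None,fx=2.95,fy=2.95,interpolation=cv2.INTER_CUBIC))
```

```text
(no output)
```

View pics/side0c.png

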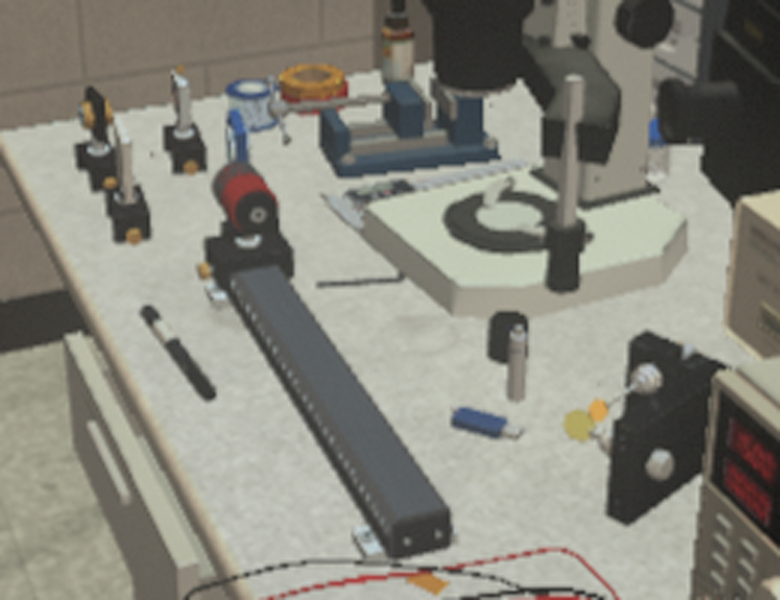

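View pics/top0c.png

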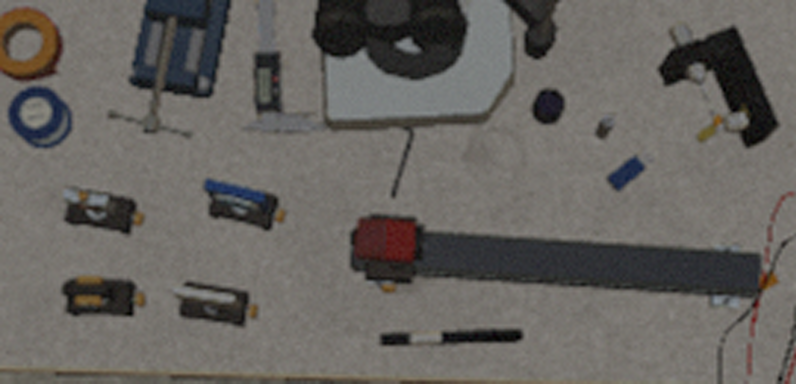

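The pictures show the four carriers left of the laser, all with their knobs toward -y. In the top view small lens is at about (184,240), pinhole (184,210), large lens (233,210) and screen (223,243). The rail runs from the laser at (281,225) to (407,233). I'll turn these into positions and check them with wireframe overlays.

```bash
cat > h.py <<'E'
import numpy as np,cv2
from scipy.spatial.transform import Rotation as Rn
def proj(d,X):
    c=np.atleast_2d(X)@d["R"].T+d["t"];p=c@d["intrinsics"].T;return p[:,:2]/p[:,2:]
def ray(d,uv,z):
    v=d["R"].T@np.linalg.solve(d["intrinsics"],[uv[0],uv[1],1.]);o=-d["R"].T@d["t"];return o+v*(z-o[2])/v[2]
def tri(ds,uvs):
    A=[];b=[]
    for d,uv in zip(ds,uvs):
        o=-d["R"].T@d["t"];v=d["R"].T@np.linalg.solve(d["intrinsics"],[uv[0],uv[1],1.]);v/=np.linalg.norm(v)
        P=np.eye(3)-np.outer(v,v);A.append(P);b.append(P@o)
    return np.linalg.solve(sum(A),sum(b))
def box(x0,x1,y0,y1,z0,z1):
    return np.array([[x,y,z] for x in(x0,x1) for y in(y0,y1) for z in(z0,z1)])
ED=[(i,i^b) for i in range(8) for b in(1,2,4) if i<i^b]
def place(P,x,y,yaw,z=0):
    return P@Rn.from_euler('z',yaw).as_matrix().T+[x,y,z]
SZ={"small_lens":(.0205,.005,.0435,.0845),"pinhole":(.0205,.005,.0435,.0845),"large_lens":(.028,.005,.036,.092),"screen":(.028,.004,.036,.092)}
def parts(n):
    w,t,a,b=SZ[n];return [box(-.03,.03,-.016,.016,0,.026),box(-w,w,-t,t,a,b)]
RAIL=[box(-.02,.02,-.19,.19,0,.04)]
def draw(d,im,bx,roi,s,col):
    for B in bx:
        p=(proj(d,B)-roi[:2]+.5)*s
        for i,j in ED: cv2.line(im,tuple(int(v*8) for v in p[i]),tuple(int(v*8) for v in p[j]),col,1,cv2.LINE_AA,3)
def overlay(d,items,roi,s,fn):
    x,y,w,h=roi;im=cv2.resize(d["image"][y:y+h,x:x+w,::-1],None,fx=s,fy=s,interpolation=cv2.INTER_CUBIC)
    im=cv2.convertScaleAbs(im,alpha=1.5)
    for k,bx in enumerate(items): draw(d,im,bx,roi,s,[(0,255,0),(0,255,255),(255,0,255),(255,255,0)][k%4])
    cv2.imwrite(fn,im)
E
python3 - <<'E'
from cell import *
from h import *
import pickle
S=snapshot("side");T=snapshot("top");pickle.dump((S,T),open("im0.pkl","wb"))
print(Rn.from_quat(sense()["orientation"]).as_matrix().round(3))
for n,u in dict(small_lens=(184.7,240.4),pinhole=(185.7,208.9),large_lens=(234.6,210.7),screen=(227.4,243.3)).items(): print(n,ray(T,u,0))
for n,u in dict(small_lens=(203.2,210.1),pinhole=(230.9,201.2),screen=(214,225.3)).items(): print(n,ray(S,u,0))
print("rail",ray(T,(338.3,234),0),ray(S,(271.3,281.1),0))
print("front",tri([S,T],[(254.2,220),(295.2,222)]))
# rail top corners approx from top crop
for p in[(420,233),(420,275),(760,253),(757,297)]: print(ray(T,(p[0]/2.95+150-.5,p[1]/2.95+140-.5),.037))
for p in[(445,500),(385,545),(232,285),(270,268)]: print("s",ray(S,(p[0]/3+170-.5,p[1]/3+150-.5),.037))
E
```

```text
[[ 0.224  0.    -0.975]
 [ 0.975  0.     0.224]
 [ 0.    -1.    -0.   ]]
small_lens [0.4321999  0.37201054 0.        ]
pinhole [0.52260343 0.375079   0.        ]
large_lens [0.52092575 0.23510381 0.        ]
screen [0.4270496  0.25110977 0.        ]
small_lens [ 4.29233592e-01  3.68108789e-01 -1.11022302e-16]
pinhole [0.51764777 0.39478907 0.        ]
screen [0.43141775 0.26542895 0.        ]
rail [ 0.46139747 -0.06139368  0.        ] [ 0.47228507 -0.04016365  0.        ]
front [0.47549947 0.06301874 0.098304  ]
[0.49640752 0.07125085 0.037     ]
[0.45667056 0.0703202  0.037     ]
[ 0.48551034 -0.24761102  0.037     ]
[ 0.44399347 -0.24391219  0.037     ]
s [ 0.48728973 -0.23397203  0.037     ]
s [ 0.43694268 -0.25897828  0.037     ]
s [0.45615497 0.06927537 0.037     ]
s [0.49191067 0.08332923 0.037     ]
```

```bash
cat > p0.py <<'E'
from h import *
Y=np.pi/2
G={"small_lens":(.431,.370,Y-.05),"pinhole":(.520,.376,Y-.15),"large_lens":(.520,.240,Y-.15),"screen":(.429,.256,Y-.1)}
R0=(.4715,-.055,-.037)
E
python3 - <<'E'
from p0 import *
import pickle
S,T=pickle.load(open("im0.pkl","rb"))
it=[[place(b,*G[n]) for b in parts(n)] for n in G]
overlay(T,it,(160,190,100,70),8,"pics/oT.png");overlay(S,it,(185,160,80,75),8,"pics/oS.png")
r=[[place(b,*R0) for b in RAIL]]
overlay(T,r,(260,190,160,70),5,"pics/rT.png");overlay(S,r,(225,190,110,160),3.7,"pics/rS.png")
E
```

```text
(no output)
```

View pics/oT.png

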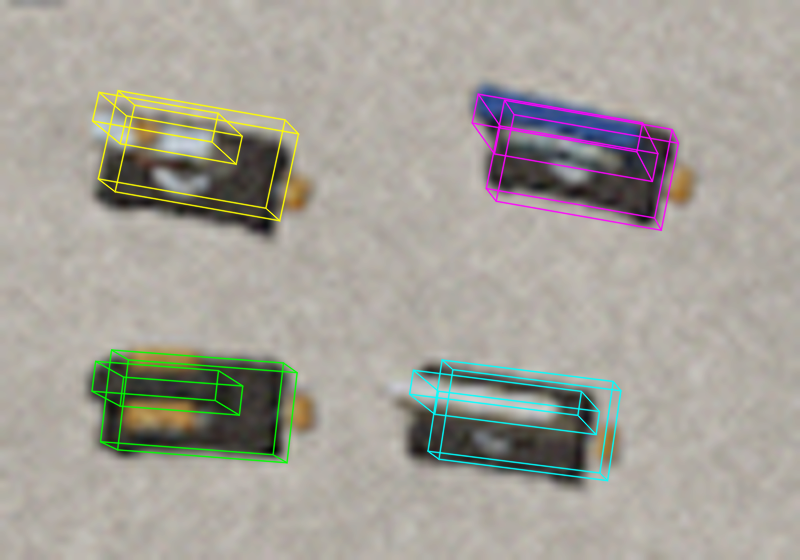

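View pics/oS.png

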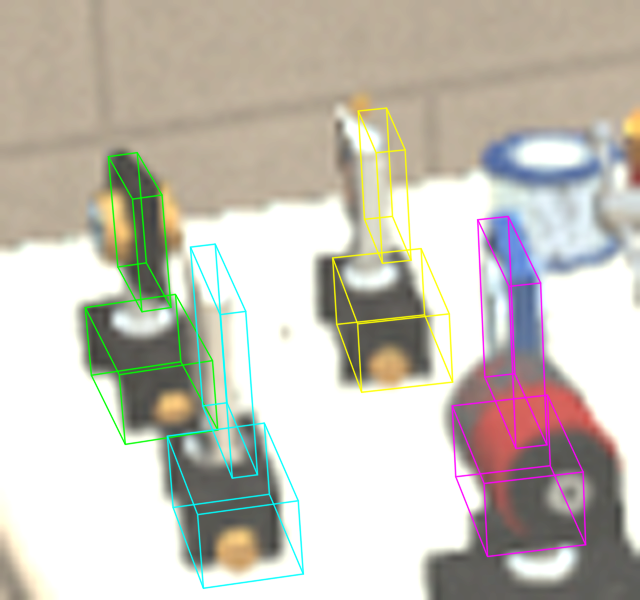

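View pics/rT.png

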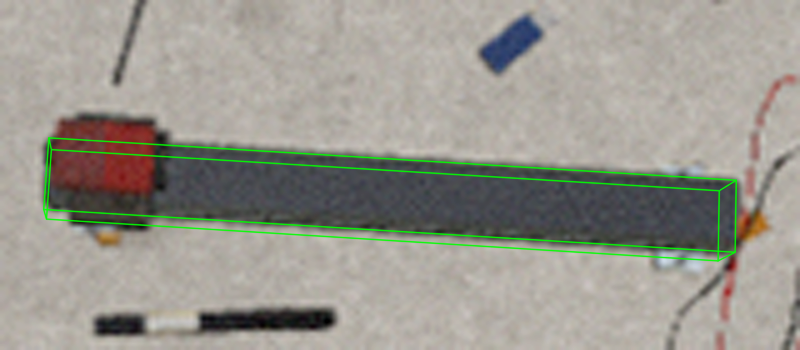

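View pics/rS.png

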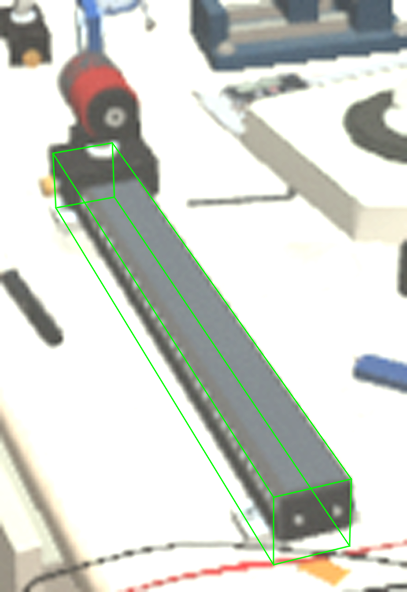

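```bash
cat > fit.py <<'E'
from p0 import *
import pickle
from scipy.ndimage import map_coordinates,gaussian_filter
from scipy.optimize import differential_evolution as DE
def hullscore(d,g,P,skip=None):
    h=cv2.convexHull(proj(d,P).astype(np.float32))[:,0].astype(float)
    if skip=='mid': pass
    n=len(h);c=h.mean(0);s=0;L=0
    for i in range(n):
        a,b=h[i],h[(i+1)%n];l=np.linalg.norm(b-a)
        if l<1: continue
        k=int(l*3)+2;q=a+(b-a)*np.linspace(.05,.95,k)[:,None]
        nn=np.array([b[1]-a[1],a[0]-b[0]])/l
        if nn@((a+b)/2-c)<0: nn=-nn
        o=q+nn*1.2;j=q-nn*1.2
        f=lambda z:map_coordinates(g,[z[:,1],z[:,0]],order=1)
        s+=np.clip(f(o)-f(j),-20,None).mean()*l;L+=l
    return s/L
def gray(d): return gaussian_filter(d["image"].astype(float).mean(2),.5)
def fitc(ds,gs,n,z=0,init=None,r=.012,ry=.15):
    i=init or G[n];P=box(-.03,.03,-.016,.016,0,.026)
    f=lambda v:-sum(hullscore(d,g,place(P,*v,z)) for d,g in zip(ds,gs))
    R=DE(f,[(i[0]-r,i[0]+r),(i[1]-r,i[1]+r),(i[2]-ry,i[2]+ry)],seed=0,maxiter=40,popsize=10)
    return R.x,-R.fun
E
python3 - <<'E'
from fit import *
S,T=pickle.load(open("im0.pkl","rb"));gs,gt=gray(S),gray(T)
out={}
for n in G:
    a=fitc([T],[gt],n); print(n,"T",a[0].round(4),round(a[1],1))
    out[n]=a[0]
    if n!="large_lens":
        a=fitc([S],[gs],n,r=.02); print(n,"S",a[0].round(4),round(a[1],1))
        a=fitc([S,T],[gs,gt],n); print(n,"ST",a[0].round(4),round(a[1],1)); out[n]=a[0]
pickle.dump(out,open("c0.pkl","wb"))
for z0 in(0,.008):
  for z1 in (.036,.04):
    P=box(-.02,.02,-.19,.06,z0,z1)
    f=lambda v:-hullscore(T,gt,place(P,*v))
    r=DE(f,[(.455,.485),(-.07,-.04),(-.07,0)],seed=0,maxiter=40);print("rail T",z0,z1,r.x.round(4),r.fun)
    f=lambda v:-hullscore(S,gs,place(P,*v))
    r=DE(f,[(.455,.485),(-.07,-.04),(-.07,0)],seed=0,maxiter=40);print("rail S",r.x.round(4),r.fun)
it=[[place(b,*out[n]) for b in parts(n)] for n in G]
overlay(T,it,(160,190,100,70),8,"pics/oT2.png");overlay(S,it,(185,160,80,75),8,"pics/oS2.png")
E
```

```text
small_lens T [0.4307 0.3725 1.5721] 62.4
small_lens S [0.4316 0.3773 1.5573] 51.1
small_lens ST [0.4309 0.373  1.5681] 110.1
pinhole T [0.5143 0.3774 1.4004] 54.6
pinhole S [0.5152 0.3818 1.4181] 87.0
pinhole ST [0.5147 0.3788 1.4247] 137.1
large_lens T [0.5227 0.2412 1.3587] 56.4
screen T [0.4275 0.264  1.4274] 61.3
screen S [0.4283 0.2668 1.4162] 81.1
screen ST [0.4277 0.2644 1.4261] 139.5
rail T 0 0.036 [ 0.4738 -0.058  -0.0385] -54.0856264444505
rail S [ 0.4799 -0.0428 -0.0379] -53.35090595241812
rail T 0 0.04 [ 0.4738 -0.0564 -0.0404] -52.21661782013852
rail S [ 0.4806 -0.0427 -0.0407] -50.44849684255327
rail T 0.008 0.036 [ 0.4734 -0.0591 -0.0405] -55.63446626405175
rail S [ 0.4756 -0.0519 -0.0391] -75.28274104187317
rail T 0.008 0.04 [ 0.473  -0.0568 -0.0382] -54.88020529874649
rail S [ 0.4748 -0.0518 -0.0357] -60.97309544993185
```

View pics/oT2.png

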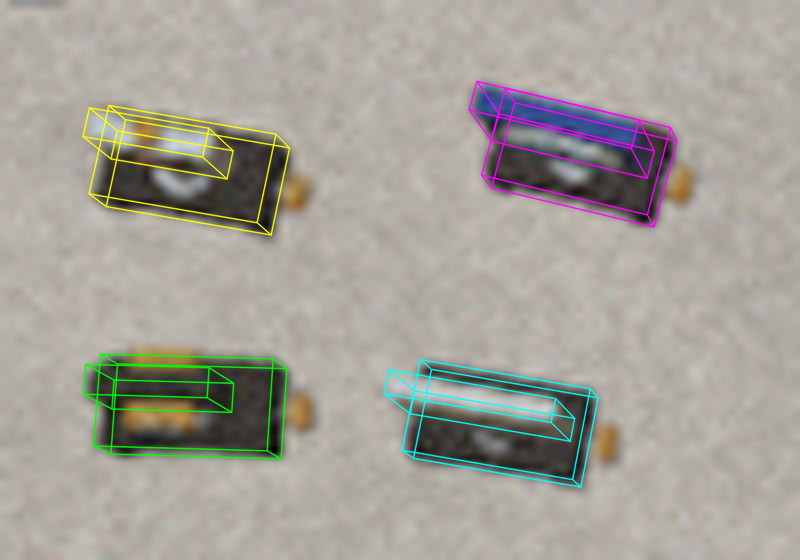

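View pics/oS2.png

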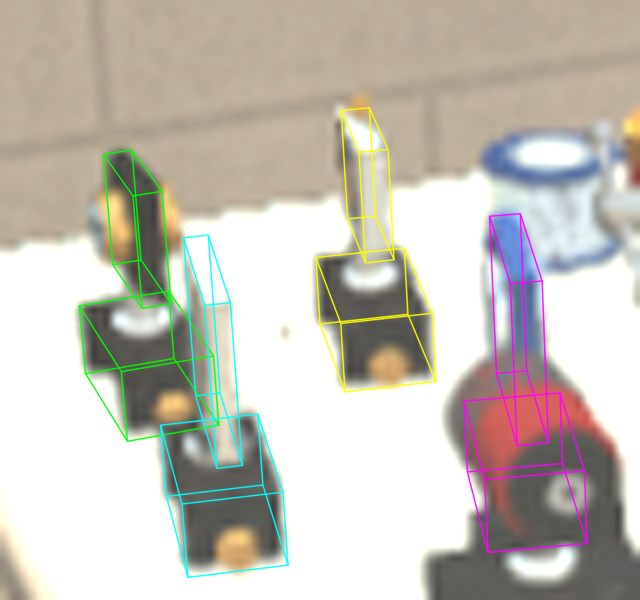

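```bash
cat > rel.py <<'E'
# usage: rel.py x y z yawdeg  -> shifts in current tool axes + turn
import sys,numpy as np
from cell import *
from scipy.spatial.transform import Rotation as Rn
s=sense();M=Rn.from_quat(s["orientation"]).as_matrix();p=s["position"]
x,y,z,w=map(float,sys.argv[1:5]);yaw=np.degrees(np.arctan2(M[1,0],M[0,0]))
print("clock",round(s["clock"],2),"pos",p.round(4),"yaw",yaw.round(2),"tilt",M[2].round(3),"F",s["ft_force"].round(1),"open",round(s["opening"],3))
d=np.array([x,y,z])-p
print("shift now",(M.T@d*1000).round(1),"mm; turn",round(-(w-yaw),2))
c,q=np.cos(np.radians(w)),np.sin(np.radians(w))
print("shift after turn",(np.array([c*d[0]+q*d[1],-d[2],-q*d[0]+c*d[1]])*1000).round(1))
E
python3 - <<'E'
from fit import *
S,T=pickle.load(open("im0.pkl","rb"))
for uv in[(295.2,222),(293.5,222),(294,226)]: print(ray(T,uv,.09))
print(ray(S,(254.2,220),.09))
overlay(T,[],(262,200,50,45),14,"pics/lT.png");overlay(S,[],(230,195,50,60),10,"pics/lS.png")
E
python3 rel.py .428 .2655 .20 81
```

```text
[0.47836098 0.06252375 0.09      ]
[0.47824639 0.06703874 0.09      ]
[0.46754694 0.06546841 0.09      ]
[0.47925239 0.07897639 0.09      ]
clock 2.2 pos [0.1399 0.6091 0.2336] yaw 77.06 tilt [ 0. -1. -0.] F [ 0.4 -0.1 -1.3] open 0.998
shift now [-270.4   33.6 -357.7] mm; turn -3.94
shift after turn [-294.3   33.6 -338.3]
```

View pics/lT.png

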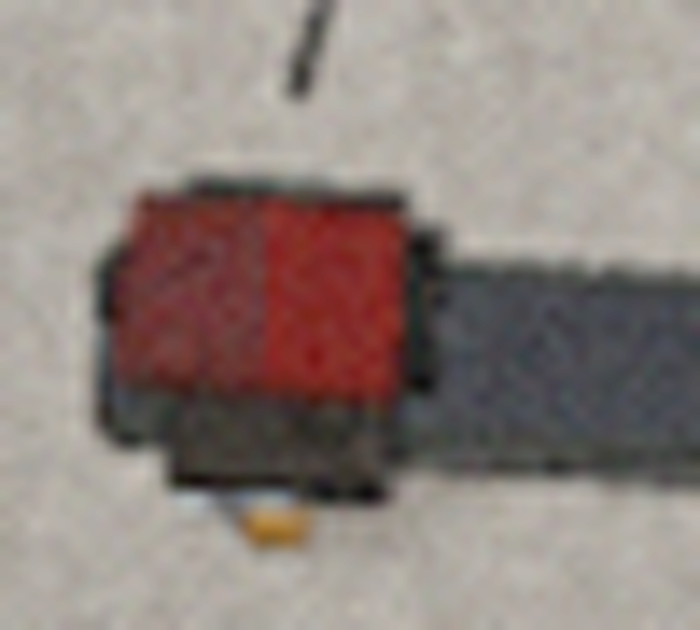

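View pics/lS.png

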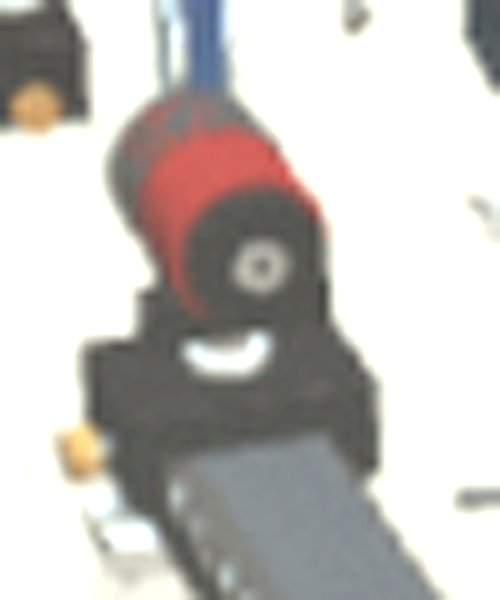

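Run:
```python
from fit import *
S,T=pickle.load(open("im0.pkl","rb"))
print("cam",-T["R"].T@T["t"],-S["R"].T@S["t"])
print(ray(S,(255.7,221),.09),tri([S,T],[(255.7,221),(292,222)]))
for c in (291.9,292.9): print(ray(T,(c,222),.09))
print("knob",ray(T,(281.5,237),.039))
print("saddle near top corners",ray(T,(262+170/14-.5,234),.045),ray(T,(262+390/14-.5,234),.045))
print("knob S",ray(S,(230+82/10-.5,195+450/10-.5),.039))
a=np.array([-.0385]);r0=np.array([.474,-.0555])
```

```text
cam [0.27541771 0.079557   1.36708356] [ 0.14011517 -0.92607859  0.61005959]
[0.48063711 0.07281994 0.09      ] [0.47893419 0.07078932 0.09103261]
[0.47813853 0.07128813 0.09      ]
[0.47820594 0.06863226 0.09      ]
knob [0.44383601 0.09853585 0.039     ]
saddle near top corners [0.45078638 0.12017693 0.045     ] [0.45187741 0.07717715 0.045     ]
knob S [0.44340356 0.09675568 0.039     ]
```

send_rows:
  plan:
    - [0,0,0,-3.9]
    - [-0.03,0.003,-0.034,0]
    - [-0.03,0.003,-0.034,0]
    - [-0.03,0.003,-0.034,0]
    - [-0.03,0.003,-0.034,0]
    - [-0.03,0.003,-0.034,0]
    - [-0.03,0.003,-0.034,0]
    - [-0.03,0.003,-0.034,0]
    - [-0.03,0.003,-0.034,0]
    - [-0.03,0.003,-0.034,0]
    - [-0.024,0.007,-0.032,0]
    - [0,0,0,0]
  claw: 1

```text
clock: 3.4
position: [0.4315, 0.2626, 0.1993]
orientation: [0.54, 0.458, -0.457, -0.538]
ft_force: [-0.1, 0.6, -0.6]
opening: 1.003
```

```bash
python3 rel.py .428 .2655 .062 81.5
```

```text
clock 3.4 pos [0.4315 0.2626 0.1993] yaw 80.63 tilt [-0.    -1.    -0.003] F [-0.1  0.6 -0.6] open 1.003
shift now [  2.3 137.3   4.2] mm; turn -0.87
shift after turn [  2.3 137.3   3.8]
```

send_rows:
  plan:
    - [0.002,0,0.004,-0.9]
    - [0,0.03,0,0]
    - [0,0.03,0,0]
    - [0,0.03,0,0]
    - [0,0.03,0,0]
    - [0,0.017,0,0]
    - [0,0,0,0]
    - [0,0,0,0]

```text
clock: 4.2
position: [0.423, 0.2694, 0.0629]
orientation: [-0.534, -0.464, 0.464, 0.534]
ft_force: [-0.7, -0.4, -0.1]
opening: 0.998
```

```bash
python3 rel.py .428 .2655 .062 81.5
python3 - <<'E'
from cell import *
import cv2
for n,(x,y,w,h) in dict(side=(180,140,100,100),top=(170,160,140,110)).items():
    d=snapshot(n)["image"][y:y+h,x:x+w,::-1];cv2.imwrite(f"pics/a_{n}.png",cv2.resize(d,None,fx=5,fy=5,interpolation=cv2.INTER_CUBIC))
E
```

```text
clock 4.2 pos [0.423  0.2694 0.0629] yaw 81.99 tilt [-0.    -1.     0.001] F [-0.7 -0.4 -0.1] open 0.998
shift now [-3.1  0.9 -5.5] mm; turn 0.49
shift after turn [-3.1  0.9 -5.6]
```

View pics/a_side.png

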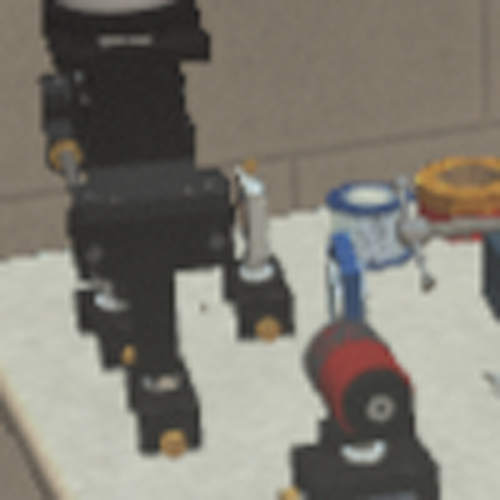

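View pics/a_top.png

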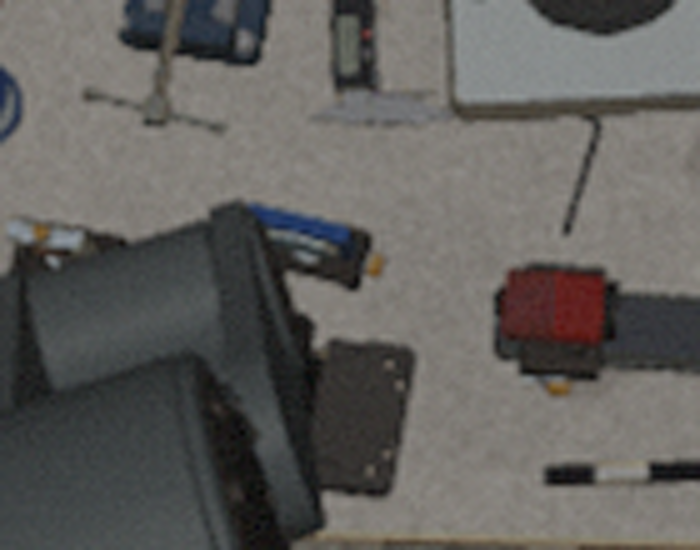

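send_rows:
  plan:
    - [-0.003,0.001,-0.006,0.5]
    - [0,0,0,0]
    - [0,0,0,0]

```text
clock: 4.6
position: [0.4301, 0.2644, 0.0622]
orientation: [0.537, 0.461, -0.46, -0.536]
ft_force: [-0.3, 0.1, -1.0]
opening: 1.002
```

```bash
python3 rel.py .428 .2655 .062 81.5
```

```text
clock 4.6 pos [0.4301 0.2644 0.0622] yaw 81.33 tilt [ 0.001 -1.    -0.001] F [-0.3  0.1 -1. ] open 1.002
shift now [0.8 0.2 2.2] mm; turn -0.17
shift after turn [0.8 0.2 2.2]
```

send_rows:
  plan:
    - [0,0,0,0]
    - [0,0,0,0]
    - [0,0,0,0]
    - [0,0,0,0]
    - [0,0,0,0]
    - [0,0,0,0]
  claw: -1

```text
clock: 5.2
position: [0.4294, 0.2645, 0.0615]
orientation: [-0.536, -0.461, 0.461, 0.536]
ft_force: [0.6, 1.6, -0.6]
opening: 0.641
```

send_rows:
  plan:
    - [0,0,0,0]
    - [0,0,0,0]
    - [0,0,0,0]

```text
clock: 5.5
position: [0.4294, 0.2645, 0.0615]
orientation: [-0.536, -0.461, 0.461, 0.536]
ft_force: [0.0, 1.0, -0.9]
opening: 0.64
```

send_rows:
  plan:
    - [0,-0.01,0,0]
    - [0,-0.02,0,0]
    - [0,-0.03,0,0]
    - [0,-0.03,0,0]
    - [0,-0.03,0,0]
    - [0,-0.02,0,0]
    - [0,-0.01,0,0]
    - [0,0,0,0]
    - [0,0,0,0]
    - [0,0,0,0]

```text
clock: 6.5
position: [0.4284, 0.2641, 0.2103]
orientation: [-0.536, -0.46, 0.462, 0.537]
ft_force: [-1.1, -0.4, -1.8]
opening: 0.636
```

```bash
python3 rel.py .470 -.16 .211 -2.2
```

```text
clock 6.5 pos [0.4284 0.2641 0.2103] yaw 81.36 tilt [-0.001 -1.     0.003] F [-1.1 -0.4 -1.8] open 0.636
shift now [-4.130e+02 -4.000e-01 -1.048e+02] mm; turn 83.56
shift after turn [  57.8   -0.7 -422.2]
```

send_rows:
  plan:
    - [0,0,0,5]
    - [0,0,0,8.5]
    - [0,0,0,8.5]
    - [0,0,0,8.5]
    - [0,0,0,8.5]
    - [0,0,0,8.5]
    - [0,0,0,8.5]
    - [0,0,0,8.5]
    - [0,0,0,8.5]
    - [0,0,0,6]
    - [0,0,0,4.5]

```text
clock: 7.6
position: [0.4287, 0.2641, 0.2101]
orientation: [0.707, -0.016, 0.013, -0.707]
ft_force: [0.2, 0.3, -1.5]
opening: 0.641
```

send_rows:
  plan:
    - [0.005,0,-0.02,0]
    - [0.006,0,-0.04,0]
    - [0.006,0,-0.045,0]
    - [0.006,0,-0.045,0]
    - [0.006,0,-0.045,0]
    - [0.006,0,-0.045,0]
    - [0.006,0,-0.045,0]
    - [0.006,0,-0.045,0]
    - [0.006,0,-0.045,0]
    - [0.005,0,-0.03,0]
    - [0,0,-0.017,0]
    - [0,0,0,0]

```text
clock: 8.8
position: [0.4715, -0.1618, 0.2103]
orientation: [-0.707, 0.015, -0.014, 0.707]
ft_force: [0.8, 0.4, -1.4]
opening: 0.639
```

send_rows:
  plan:
    - [0,0,0,0]
    - [0,0,0,0]
    - [0,0,0,0]

```text
clock: 9.1
position: [0.4713, -0.1581, 0.2113]
orientation: [-0.707, 0.013, -0.012, 0.707]
ft_force: [-0.1, 0.1, -1.6]
opening: 0.638
```

```bash
python3 rel.py .470 -.16 .211 -2.2
python3 - <<'E'
from cell import *
import cv2
for n,(x,y,w,h) in dict(side=(190,130,150,220),top=(240,150,180,120)).items():
    d=snapshot(n)["image"][y:y+h,x:x+w,::-1];cv2.imwrite(f"pics/b_{n}.png",cv2.resize(d,None,fx=2.7 if n=="side" else 4,fy=2.7 if n=="side" else 4,interpolation=cv2.INTER_CUBIC))
E
```

```text
clock 9.1 pos [ 0.4713 -0.1581  0.2113] yaw -2.05 tilt [-0.001 -1.     0.001] F [-0.1  0.1 -1.6] open 0.638
shift now [-1.2  0.3 -2. ] mm; turn 0.15
shift after turn [-1.2  0.3 -2. ]
```

View pics/b_side.png

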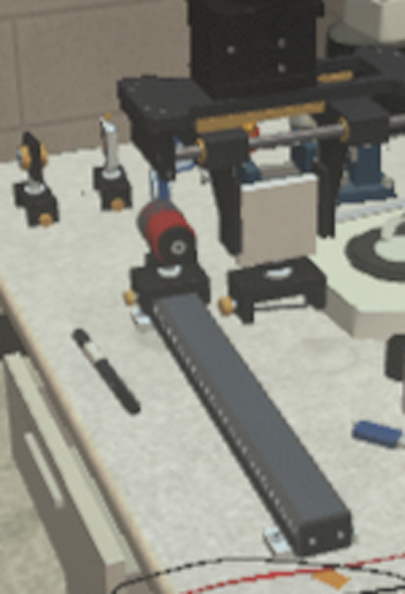

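View pics/b_top.png

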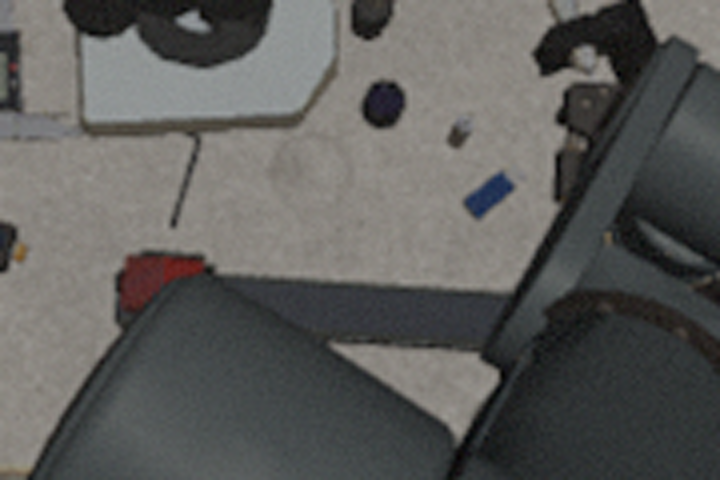

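send_rows:
  plan:
    - [-0.001,0.01,-0.001,0.1]
    - [0,0.025,0,0]
    - [0,0.03,0,0]
    - [0,0.025,0,0]
    - [0,0.01,0,0]
    - [0,0,0,0]
    - [0,0,0,0]
    - [0,0,0,0]

```text
clock: 10.0
position: [0.4714, -0.1608, 0.1126]
orientation: [0.707, -0.013, 0.015, -0.707]
ft_force: [-0.1, 0.7, -0.7]
opening: 0.643
```

```bash
python3 rel.py .470 -.16 .0875 -2.2
python3 - <<'E'
from fit import *
from cell import snapshot,sense
S=snapshot("side");p=sense()["position"];v=(p[0],p[1],np.radians(-2.1))
pl=[place(b,*v,p[2]-.0615) for b in parts("screen")]
r=[place(b,.474,-.0555,-.0385) for b in RAIL]
overlay(S,[pl,r],(240,150,110,160),4,"pics/c_side.png")
E
```

```text
clock 10.0 pos [ 0.4714 -0.1608  0.1126] yaw -2.23 tilt [ 0.002 -1.    -0.001] F [-0.1  0.7 -0.7] open 0.643
shift now [-1.5 25.1  0.8] mm; turn -0.03
shift after turn [-1.5 25.1  0.8]
```

View pics/c_side.png

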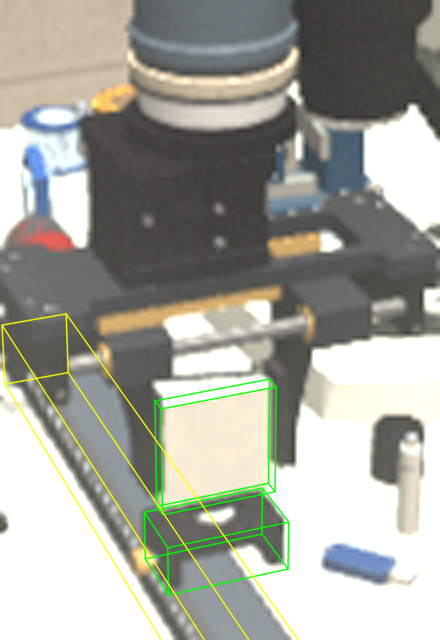

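send_rows:
  plan:
    - [-0.001,0.008,0,0]
    - [0,0.006,0,0]
    - [0,0.005,0,0]
    - [0,0,0,0]
    - [0,0,0,0]

```text
clock: 10.55
position: [0.4696, -0.1604, 0.0923]
orientation: [-0.707, 0.014, -0.014, 0.707]
ft_force: [0.3, -0.9, -0.9]
opening: 0.636
```

```bash
python3 rel.py .470 -.16 .0875 -2.2
```

```text
clock 10.55 pos [ 0.4696 -0.1604  0.0923] yaw -2.24 tilt [-0. -1.  0.] F [ 0.3 -0.9 -0.9] open 0.636
shift now [0.4 4.8 0.4] mm; turn -0.04
shift after turn [0.4 4.8 0.4]
```

send_rows:
  plan:
    - [0,0.003,0,0]
    - [0,0.003,0,0]
    - [0,0,0,0]
    - [0,0,0,0]

```text
clock: 10.95
position: [0.4696, -0.1604, 0.0874]
orientation: [0.707, -0.014, 0.014, -0.707]
ft_force: [-1.8, -0.3, 7.2]
opening: 0.64
```

```bash
python3 rel.py .470 -.16 .0875 -2.2
```

```text
clock 10.95 pos [ 0.4696 -0.1604  0.0874] yaw -2.23 tilt [ 0. -1. -0.] F [-1.8 -0.3  7.2] open 0.64
shift now [ 0.4 -0.1  0.4] mm; turn -0.03
shift after turn [ 0.4 -0.1  0.4]
```

send_rows:
  plan:
    - [0,0,0,0]
    - [0,0,0,0]
    - [0,0,0,0]
    - [0,0,0,0]
  claw: 1

```text
clock: 11.35
position: [0.4695, -0.1603, 0.0864]
orientation: [-0.707, 0.014, -0.014, 0.707]
ft_force: [0.6, 0.7, -0.1]
opening: 0.916
```

send_rows:
  plan:
    - [0,-0.01,0,0]
    - [0,-0.03,0,0]
    - [0,-0.04,0,0]
    - [0,-0.04,0,0]
    - [0,0,0,0]
    - [0,0,0,0]

```text
clock: 11.95
position: [0.47, -0.1605, 0.208]
orientation: [0.708, -0.013, 0.015, -0.706]
ft_force: [-0.8, 0.2, 0.1]
opening: 0.995
```

```bash
python3 rel.py .522 .242 .19 79
python3 - <<'E'
from fit import *
from cell import snapshot,sense
S=snapshot("side");pickle.dump(S,open("s1.pkl","wb"))
r=[place(b,.474,-.0555,-.0385) for b in RAIL]
overlay(S,[],(225,180,110,160),4,"pics/d_side.png")
E
```

```text
clock 11.95 pos [ 0.47   -0.1605  0.208 ] yaw -2.23 tilt [ 0.003 -1.    -0.002] F [-0.8  0.2  0.1] open 0.995
shift now [ 36.3  17.5 404.3] mm; turn -81.23
shift after turn [405.1  18.   25.7]
```

View pics/d_side.png

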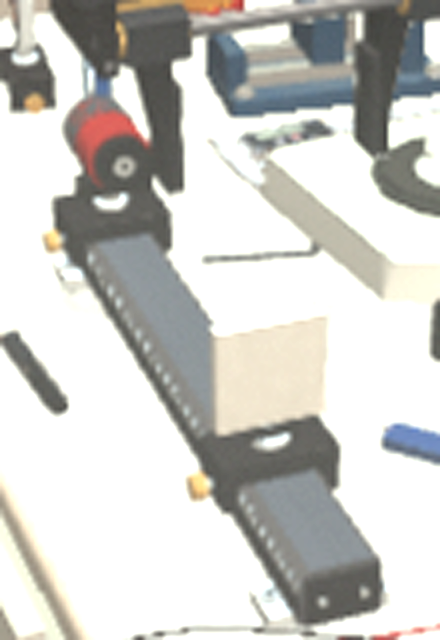

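The screen is seated squarely on the rail, at about (270,455) in the crop. Next is the large lens.

send_rows:
  plan:
    - [0.003,0,0.025,0]
    - [0.004,0,0.045,0]
    - [0.004,0,0.045,0]
    - [0.004,0,0.045,0]
    - [0.004,0,0.045,0]
    - [0.004,0,0.045,0]
    - [0.004,0,0.045,0]
    - [0.004,0,0.045,0]
    - [0.003,0,0.04,0]
    - [0.002,0,0.024,0]

```text
clock: 13.0
position: [0.52, 0.2447, 0.2045]
orientation: [0.707, -0.014, 0.012, -0.707]
ft_force: [0.4, -0.2, -1.4]
opening: 0.999
```

send_rows:
  plan:
    - [0,0,0,-5]
    - [0,0,0,-8.5]
    - [0,0,0,-8.5]
    - [0,0,0,-8.5]
    - [0,0,0,-8.5]
    - [0,0,0,-8.5]
    - [0,0,0,-8.5]
    - [0,0,0,-8.5]
    - [0,0,0,-8.5]
    - [0,0,0,-8.2]
    - [0,0,0,0]
    - [0,0,0,0]

```text
clock: 14.2
position: [0.5205, 0.2417, 0.2052]
orientation: [-0.546, -0.448, 0.45, 0.547]
ft_force: [0.4, -0.5, -0.9]
opening: 1.001
```

```bash
python3 rel.py .522 .242 .0615 79
python3 - <<'E'
from fit import *
from cell import snapshot
T=snapshot("top");gt=gray(T)
overlay(T,[[place(b,.522,.242,1.38) for b in parts("large_lens")]],(160,180,100,70),8,"pics/e.png")
E
```

```text
clock 14.2 pos [0.5205 0.2417 0.2052] yaw 78.78 tilt [-0.001 -1.     0.003] F [ 0.4 -0.5 -0.9] open 1.001
shift now [  0.7 143.6  -1.8] mm; turn -0.22
shift after turn [  0.5 143.7  -1.4]
```

View pics/e.png

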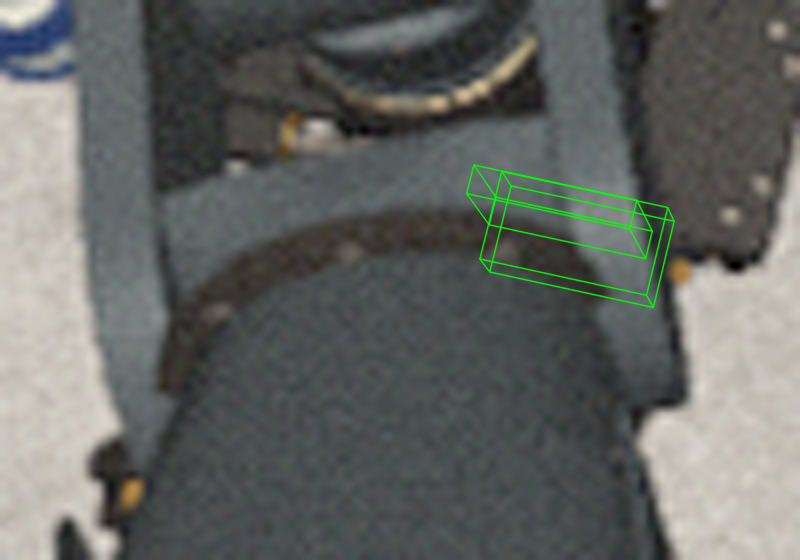

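send_rows:
  plan:
    - [0.001,0.02,-0.002,-0.2]
    - [0,0.035,0,0]
    - [0,0.035,0,0]
    - [0,0.033,0,0]
    - [0,0.02,0,0]
    - [0,0,0,0]
    - [0,0,0,0]

```text
clock: 14.95
position: [0.5235, 0.2425, 0.0634]
orientation: [-0.545, -0.45, 0.45, 0.545]
ft_force: [0.0, 0.3, -0.1]
opening: 1.001
```

send_rows:
  plan:
    - [0,0,0,0]
    - [0,0,0,0]
    - [0,0,0,0]
    - [0,0,0,0]
    - [0,0,0,0]
    - [0,0,0,0]
    - [0,0,0,0]
  claw: -1

```text
clock: 15.65
position: [0.5237, 0.2426, 0.0641]
orientation: [0.545, 0.451, -0.45, -0.545]
ft_force: [-0.6, 0.1, 4.1]
opening: 0.641
```

```bash
python3 rel.py .522 .242 .0615 79
python3 - <<'E'
from fit import *
from cell import snapshot
S=snapshot("side")
overlay(S,[],(185,140,100,90),7,"pics/f.png")
E
```

```text
clock 15.65 pos [0.5237 0.2426 0.0641] yaw 79.16 tilt [ 0.    -1.    -0.001] F [-0.6  0.1  4.1] open 0.641
shift now [-0.9  2.6  1.6] mm; turn 0.16
shift after turn [-0.9  2.6  1.6]
```

View pics/f.png

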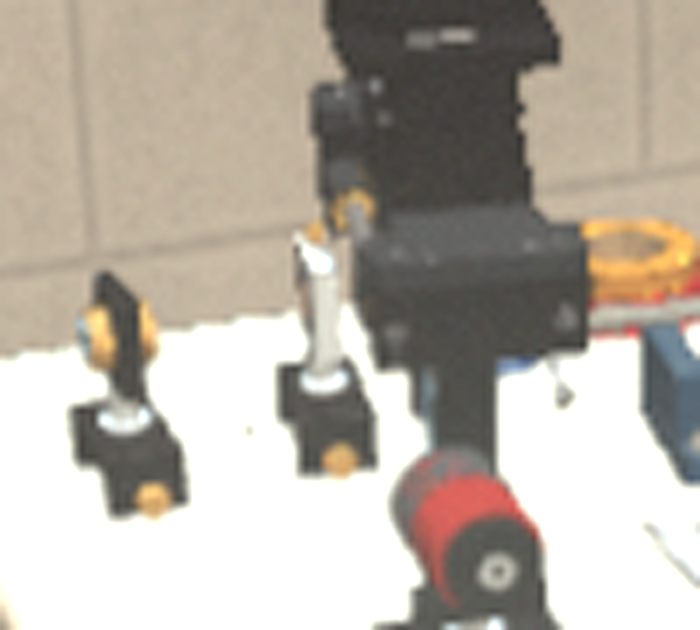

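send_rows:
  plan:
    - [0,-0.01,0,0]
    - [0,-0.02,0,0]
    - [0,-0.03,0,0]
    - [0,-0.03,0,0]
    - [0,-0.03,0,0]
    - [0,-0.02,0,0]
    - [0,-0.006,0,0]
    - [0,0,0,0]

```text
clock: 16.5
position: [0.5235, 0.2426, 0.2101]
orientation: [0.545, 0.451, -0.45, -0.545]
ft_force: [0.6, -0.2, -2.4]
opening: 0.634
```

send_rows:
  plan:
    - [0,0,0,5]
    - [0,0,0,8.5]
    - [0,0,0,8.5]
    - [0,0,0,8.5]
    - [0,0,0,8.5]
    - [0,0,0,8.5]
    - [0,0,0,8.5]
    - [0,0,0,8.5]
    - [0,0,0,8.5]
    - [0,0,0,5]
    - [0,0,0,3.4]
    - [0,0,0,0]

```text
clock: 17.7
position: [0.5222, 0.2422, 0.2075]
orientation: [0.707, -0.015, 0.012, -0.707]
ft_force: [-0.1, 0.5, -1.6]
opening: 0.639
```

```bash
python3 rel.py .4725 -.095 .21 -2.2
```

```text
clock 17.7 pos [0.5222 0.2422 0.2075] yaw -2.23 tilt [-0.004 -1.    -0.001] F [-0.1  0.5 -1.6] open 0.639
shift now [ -36.6   -1.9 -338.9] mm; turn -0.03
shift after turn [ -36.8   -2.5 -338.9]
```

send_rows:
  plan:
    - [-0.003,0,-0.02,0]
    - [-0.004,0,-0.035,0]
    - [-0.005,0,-0.045,0]
    - [-0.005,0,-0.045,0]
    - [-0.005,0,-0.045,0]
    - [-0.005,0,-0.045,0]
    - [-0.004,0,-0.045,0]
    - [-0.003,0,-0.035,0]
    - [-0.002,0,-0.024,0]
    - [0,0,0,0]
    - [0,0,0,0]
    - [0,0,0,0]

```text
clock: 18.9
position: [0.4737, -0.0937, 0.209]
orientation: [-0.707, 0.014, -0.013, 0.707]
ft_force: [-0.3, 0.4, -1.8]
opening: 0.645
```

send_rows:
  plan:
    - [0,0.01,0,0]
    - [0,0.025,0,0]
    - [0,0.03,0,0]
    - [0,0.02,0,0]
    - [0,0.01,0,0]
    - [0,0,0,0]
    - [0,0,0,0]

```text
clock: 19.6
position: [0.4747, -0.0945, 0.1148]
orientation: [0.707, -0.013, 0.014, -0.707]
ft_force: [-0.1, 0.0, -2.5]
opening: 0.639
```

```bash
python3 rel.py .4725 -.095 .090 -2.2;python3 - <<'E'
from fit import *
from cell import snapshot
S=snapshot("side")
overlay(S,[],(225,150,120,150),4,"pics/g.png")
E
```

```text
clock 19.6 pos [ 0.4747 -0.0945  0.1148] yaw -2.19 tilt [ 0.001 -1.    -0.   ] F [-0.1  0.  -2.5] open 0.639
shift now [-2.2 24.8 -0.5] mm; turn 0.01
shift after turn [-2.2 24.8 -0.6]
```

View pics/g.png

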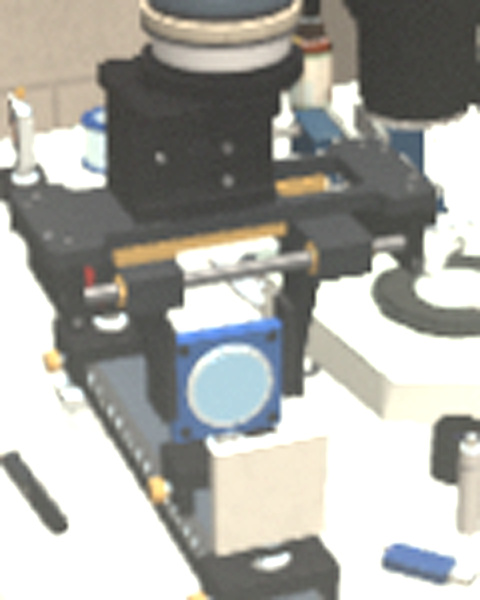

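send_rows:
  plan:
    - [-0.002,0.006,-0.001,0]
    - [0,0.006,0,0]
    - [0,0.006,0,0]
    - [0,0.003,0,0]
    - [0,0,0,0]
    - [0,0,0,0]

```text
clock: 20.25
position: [0.4724, -0.0958, 0.0934]
orientation: [-0.707, 0.014, -0.014, 0.707]
ft_force: [0.2, 0.4, -2.4]
opening: 0.643
```

```bash
python3 rel.py .4725 -.095 .090 -2.2
```

```text
clock 20.25 pos [ 0.4724 -0.0958  0.0934] yaw -2.24 tilt [ 0. -1.  0.] F [ 0.2  0.4 -2.4] open 0.643
shift now [0.1 3.4 0.8] mm; turn -0.04
shift after turn [0.1 3.4 0.8]
```

send_rows:
  plan:
    - [0,0.003,0,0]
    - [0,0.002,0,0]
    - [0,0,0,0]
    - [0,0,0,0]

```text
clock: 20.65
position: [0.4723, -0.0958, 0.09]
orientation: [0.707, -0.013, 0.014, -0.707]
ft_force: [-1.9, 0.5, 11.5]
opening: 0.639
```

```bash
python3 rel.py .4725 -.095 .090 -2.2
```

```text
clock 20.65 pos [ 0.4723 -0.0958  0.09  ] yaw -2.22 tilt [ 0.001 -1.    -0.001] F [-1.9  0.5 11.5] open 0.639
shift now [ 0.1 -0.   0.8] mm; turn -0.02
shift after turn [ 0.1 -0.   0.8]
```

send_rows:
  plan:
    - [0,0,0,0]
    - [0,0,0,0]
    - [0,0,0,0]
    - [0,0,0,0]
  claw: 1

```text
clock: 21.05
position: [0.4721, -0.0957, 0.0884]
orientation: [-0.707, 0.014, -0.014, 0.707]
ft_force: [-1.0, -0.2, -0.2]
opening: 0.915
```

send_rows:
  plan:
    - [0,-0.01,0,0]
    - [0,-0.03,0,0]
    - [0,-0.04,0,0]
    - [0,-0.04,0,0]
    - [0,0,0,0]
    - [0,0,0,0]

```text
clock: 21.65
position: [0.4725, -0.0958, 0.2098]
orientation: [0.707, -0.013, 0.015, -0.707]
ft_force: [0.7, -0.6, -0.3]
opening: 1.0
```

```bash
python3 rel.py .515 .379 .20 81
python3 - <<'E'
from fit import *
from cell import snapshot
S=snapshot("side")
overlay(S,[],(225,180,110,160),3.7,"pics/i.png")
E
```

```text
clock 21.65 pos [ 0.4725 -0.0958  0.2098] yaw -2.23 tilt [ 0.003 -1.    -0.001] F [ 0.7 -0.6 -0.3] open 1.0
shift now [ 23.9   9.3 476.1] mm; turn -83.23
shift after turn [475.6   9.8  32.4]
```

View pics/i.png

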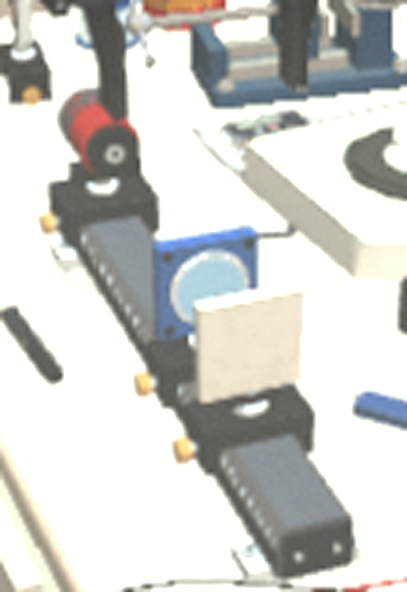

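The large lens is seated, its blue plate at about (205,285) in the crop, behind the screen. Next is the pinhole.

send_rows:
  plan:
    - [0.001,0,0.03,0]
    - [0.002,0,0.045,0]
    - [0.002,0,0.045,0]
    - [0.002,0,0.045,0]
    - [0.002,0,0.045,0]
    - [0.002,0,0.045,0]
    - [0.002,0,0.045,0]
    - [0.002,0,0.045,0]
    - [0.002,0,0.045,0]
    - [0.003,0,0.04,0]
    - [0.002,0,0.03,0]
    - [0.002,0,0.016,0]

```text
clock: 22.9
position: [0.5133, 0.3812, 0.2058]
orientation: [0.707, -0.014, 0.012, -0.706]
ft_force: [0.0, -0.1, -0.7]
opening: 0.998
```

send_rows:
  plan:
    - [0,0,0,-6]
    - [0,0,0,-8.5]
    - [0,0,0,-8.5]
    - [0,0,0,-8.5]
    - [0,0,0,-8.5]
    - [0,0,0,-8.5]
    - [0,0,0,-8.5]
    - [0,0,0,-8.5]
    - [0,0,0,-8.5]
    - [0,0,0,-6]
    - [0,0,0,-3.2]
    - [0,0,0,0]

```text
clock: 24.1
position: [0.5136, 0.3783, 0.206]
orientation: [-0.537, -0.457, 0.461, 0.538]
ft_force: [0.1, 0.2, -0.4]
opening: 1.002
```

send_rows:
  plan:
    - [0,0,0,0]
    - [0,0,0,0]

```text
clock: 24.3
position: [0.5144, 0.3788, 0.2075]
orientation: [-0.538, -0.458, 0.459, 0.538]
ft_force: [0.4, -0.4, 0.0]
opening: 1.002
```

```bash
python3 rel.py .515 .379 .062 81
```

```text
clock 24.3 pos [0.5144 0.3788 0.2075] yaw 80.91 tilt [-0.001 -1.     0.002] F [ 0.4 -0.4  0. ] open 1.002
shift now [  0.5 145.5  -0.8] mm; turn -0.09
shift after turn [  0.3 145.5  -0.6]
```

send_rows:
  plan:
    - [0,0.02,-0.001,0]
    - [0,0.035,0,0]
    - [0,0.035,0,0]
    - [0,0.035,0,0]
    - [0,0.02,0,0]
    - [0,0,0,0]
    - [0,0,0,0]

```text
clock: 25.0
position: [0.5159, 0.3789, 0.0635]
orientation: [-0.538, -0.459, 0.459, 0.538]
ft_force: [0.3, 1.4, 1.0]
opening: 0.999
```

```bash
python3 rel.py .515 .379 .062 81;python3 - <<'E'
from fit import *
from cell import snapshot
S=snapshot("side")
overlay(S,[],(185,140,100,90),7,"pics/j.png")
E
```

```text
clock 25.0 pos [0.5159 0.3789 0.0635] yaw 80.95 tilt [-0. -1.  0.] F [0.3 1.4 1. ] open 0.999
shift now [-0.1  1.5  0.9] mm; turn -0.05
shift after turn [-0.1  1.5  0.9]
```

View pics/j.png

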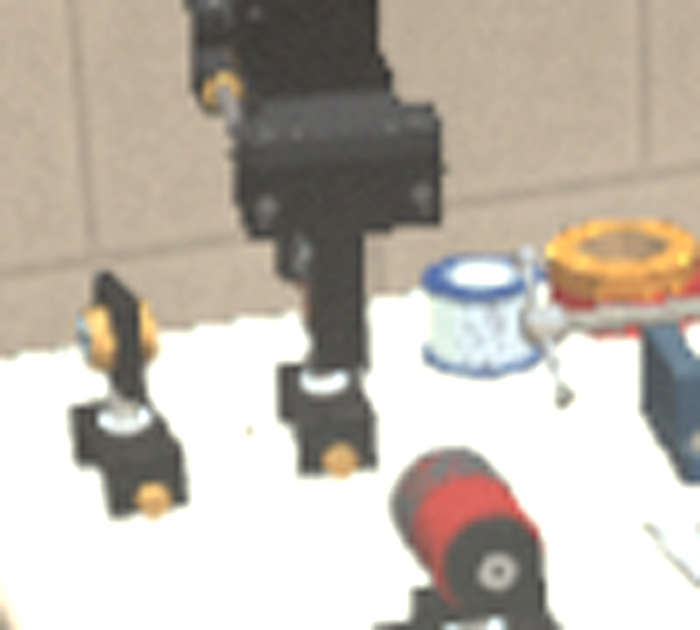

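send_rows:
  plan:
    - [0,0.001,0.001,0]
    - [0,0,0,0]
    - [0,0,0,0]
    - [0,0,0,0]
    - [0,0,0,0]
    - [0,0,0,0]
    - [0,0,0,0]
    - [0,0,0,0]
    - [0,0,0,0]
    - [0,0,0,0]
  claw: -1

```text
clock: 26.05
position: [0.5148, 0.3789, 0.0625]
orientation: [0.538, 0.459, -0.459, -0.538]
ft_force: [-0.3, -1.0, 0.2]
opening: 0.465
```

send_rows:
  plan:
    - [0,-0.01,0,0]
    - [0,-0.02,0,0]
    - [0,-0.03,0,0]
    - [0,-0.03,0,0]
    - [0,-0.03,0,0]
    - [0,-0.02,0,0]
    - [0,-0.006,0,0]
    - [0,0,0,0]

```text
clock: 26.85
position: [0.515, 0.3792, 0.2096]
orientation: [0.538, 0.46, -0.458, -0.538]
ft_force: [-0.4, -0.4, -2.3]
opening: 0.468
```

send_rows:
  plan:
    - [0,0,0,6]
    - [0,0,0,8.5]
    - [0,0,0,8.5]
    - [0,0,0,8.5]
    - [0,0,0,8.5]
    - [0,0,0,8.5]
    - [0,0,0,8.5]
    - [0,0,0,8.5]
    - [0,0,0,8.5]
    - [0,0,0,6]
    - [0,0,0,3.2]
    - [0,0,0,0]

```text
clock: 28.05
position: [0.5137, 0.3784, 0.2064]
orientation: [0.708, -0.015, 0.012, -0.706]
ft_force: [-0.5, -0.3, -1.6]
opening: 0.467
```

```bash
python3 rel.py .4754 -.0205 .21 -2.2
```

```text
clock 28.05 pos [0.5137 0.3784 0.2064] yaw -2.23 tilt [-0.004 -1.    -0.002] F [-0.5 -0.3 -1.6] open 0.467
shift now [ -22.7   -2.7 -400.1] mm; turn -0.03
shift after turn [ -23.    -3.6 -400.1]
```

send_rows:
  plan:
    - [-0.001,0,-0.02,0]
    - [-0.002,0,-0.04,0]
    - [-0.003,0,-0.045,0]
    - [-0.003,0,-0.045,0]
    - [-0.003,0,-0.045,0]
    - [-0.003,0,-0.045,0]
    - [-0.003,0,-0.045,0]
    - [-0.003,0,-0.045,0]
    - [-0.002,0,-0.04,0]
    - [-0.001,0,-0.03,0]
    - [0,0,0,0]
    - [0,0,0,0]

```text
clock: 29.25
position: [0.4747, -0.02, 0.2079]
orientation: [-0.707, 0.015, -0.014, 0.707]
ft_force: [0.9, 0.2, -1.8]
opening: 0.471
```

send_rows:
  plan:
    - [0,0.01,0,0]
    - [0,0.025,0,0]
    - [0,0.03,0,0]
    - [0,0.02,0,0]
    - [0,0.01,0,0]
    - [0,0,0,0]
    - [0,0,0,0]

```text
clock: 29.95
position: [0.4755, -0.0192, 0.1137]
orientation: [0.707, -0.013, 0.013, -0.707]
ft_force: [0.2, 0.6, -1.4]
opening: 0.466
```

```bash
python3 rel.py .4754 -.0205 .0885 -2.2;python3 - <<'E'
from fit import *
from cell import snapshot
S=snapshot("side")
overlay(S,[],(225,150,120,150),4,"pics/k.png")
E
```

```text
clock 29.95 pos [ 0.4755 -0.0192  0.1137] yaw -2.17 tilt [ 0. -1. -0.] F [ 0.2  0.6 -1.4] open 0.466
shift now [-0.1 25.2 -1.3] mm; turn 0.03
shift after turn [-0.1 25.2 -1.3]
```

View pics/k.png

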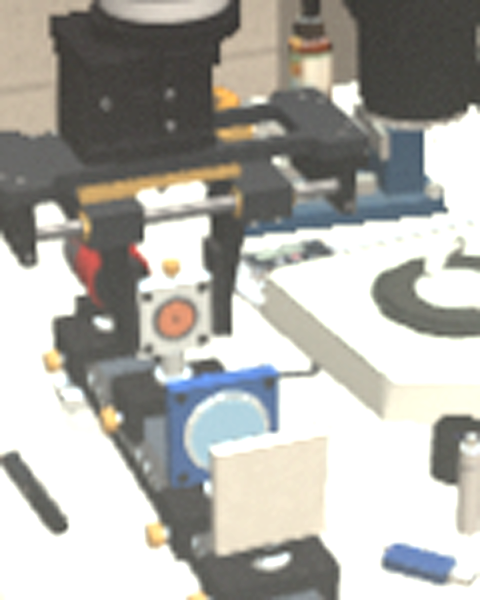

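send_rows:
  plan:
    - [0,0.006,-0.001,0]
    - [0,0.006,0,0]
    - [0,0.006,0,0]
    - [0,0.003,0,0]
    - [0,0,0,0]
    - [0,0,0,0]

```text
clock: 30.6
position: [0.4753, -0.0209, 0.0924]
orientation: [-0.707, 0.014, -0.014, 0.707]
ft_force: [-0.5, 0.3, -2.2]
opening: 0.469
```

send_rows:
  plan:
    - [0,0.003,0,0]
    - [0,0.002,0,0]
    - [0,0,0,0]
    - [0,0,0,0]

```text
clock: 31.0
position: [0.4752, -0.0208, 0.0884]
orientation: [0.707, -0.014, 0.014, -0.707]
ft_force: [-1.2, -0.1, 7.4]
opening: 0.467
```

```bash
python3 rel.py .4754 -.0205 .0885 -2.2
```

```text
clock 31.0 pos [ 0.4752 -0.0208  0.0884] yaw -2.23 tilt [ 0.001 -1.    -0.   ] F [-1.2 -0.1  7.4] open 0.467
shift now [ 0.1 -0.1  0.3] mm; turn -0.03
shift after turn [ 0.1 -0.1  0.3]
```

send_rows:
  plan:
    - [0,0,0,0]
    - [0,0,0,0]
    - [0,0,0,0]
    - [0,0,0,0]
  claw: 1

```text
clock: 31.4
position: [0.4751, -0.0207, 0.0874]
orientation: [-0.707, 0.014, -0.014, 0.707]
ft_force: [-0.9, -0.0, -0.8]
opening: 0.744
```

send_rows:
  plan:
    - [0,-0.01,0,0]
    - [0,-0.03,0,0]
    - [0,-0.04,0,0]
    - [0,-0.04,0,0]
    - [0,0,0,0]
    - [0,0,0,0]

```text
clock: 32.0
position: [0.4755, -0.0208, 0.2088]
orientation: [0.707, -0.013, 0.015, -0.707]
ft_force: [-0.5, -0.1, -0.2]
opening: 0.999
```

```bash
python3 rel.py .431 .375 .208 89.7
```

```text
clock 32.0 pos [ 0.4755 -0.0208  0.2088] yaw -2.23 tilt [ 0.003 -1.    -0.001] F [-0.5 -0.1 -0.2] open 0.999
shift now [-59.9   0.4 393.8] mm; turn -91.93
shift after turn [395.6   0.8  46.6]
```

send_rows:
  plan:
    - [-0.004,0,0.025,0]
    - [-0.006,0,0.04,0]
    - [-0.007,0,0.045,0]
    - [-0.007,0,0.045,0]
    - [-0.007,0,0.045,0]
    - [-0.007,0,0.045,0]
    - [-0.007,0,0.045,0]
    - [-0.006,0,0.045,0]
    - [-0.005,0,0.035,0]
    - [-0.004,0,0.024,0]

```text
clock: 33.0
position: [0.4288, 0.3772, 0.2054]
orientation: [0.708, -0.014, 0.012, -0.706]
ft_force: [0.3, 0.1, 0.3]
opening: 1.003
```

send_rows:
  plan:
    - [0,0,0,-6.4]
    - [0,0,0,-8.5]
    - [0,0,0,-8.5]
    - [0,0,0,-8.5]
    - [0,0,0,-8.5]
    - [0,0,0,-8.5]
    - [0,0,0,-8.5]
    - [0,0,0,-8.5]
    - [0,0,0,-8.5]
    - [0,0,0,-8.5]
    - [0,0,0,-6]
    - [0,0,0,-3]

```text
clock: 34.2
position: [0.4293, 0.3745, 0.2053]
orientation: [-0.5, -0.498, 0.501, 0.501]
ft_force: [1.1, -0.0, 0.3]
opening: 1.0
```

send_rows:
  plan:
    - [0,0,0,0]
    - [0,0,0,0]
    - [0,0,0,0]

```text
clock: 34.5
position: [0.4302, 0.375, 0.2067]
orientation: [-0.502, -0.498, 0.499, 0.502]
ft_force: [-0.6, 0.0, -0.4]
opening: 1.002
```

```bash
python3 rel.py .431 .375 .062 89.7
```

```text
clock 34.5 pos [0.4302 0.375  0.2067] yaw 89.61 tilt [-0.001 -1.     0.002] F [-0.6  0.  -0.4] open 1.002
shift now [ 1.000e-01  1.447e+02 -1.000e+00] mm; turn -0.09
shift after turn [ -0.  144.7  -0.8]
```

send_rows:
  plan:
    - [0,0.02,0,0]
    - [0,0.035,0,0]
    - [0,0.035,0,0]
    - [0,0.035,0,0]
    - [0,0.02,0,0]
    - [0,0,0,0]
    - [0,0,0,0]

```text
clock: 35.2
position: [0.4307, 0.3753, 0.0625]
orientation: [-0.502, -0.498, 0.499, 0.502]
ft_force: [-0.1, 0.6, -0.0]
opening: 1.001
```

send_rows:
  plan:
    - [0,0,0,0]
    - [0,0,0,0]
    - [0,0,0,0]
    - [0,0,0,0]
    - [0,0,0,0]
    - [0,0,0,0]
    - [0,0,0,0]
    - [0,0,0,0]
    - [0,0,0,0]
    - [0,0,0,0]
  claw: -1

```text
clock: 36.2
position: [0.4305, 0.3751, 0.0626]
orientation: [0.501, 0.498, -0.499, -0.501]
ft_force: [-0.6, -1.8, 1.1]
opening: 0.466
```

send_rows:
  plan:
    - [0,-0.01,0,0]
    - [0,-0.02,0,0]
    - [0,-0.03,0,0]
    - [0,-0.03,0,0]
    - [0,-0.03,0,0]
    - [0,-0.02,0,0]
    - [0,-0.006,0,0]
    - [0,0,0,0]

```text
clock: 37.0
position: [0.4308, 0.3756, 0.2095]
orientation: [0.502, 0.499, -0.498, -0.501]
ft_force: [0.6, -0.6, -2.2]
opening: 0.463
```

send_rows:
  plan:
    - [0,0,0,6.4]
    - [0,0,0,8.5]
    - [0,0,0,8.5]
    - [0,0,0,8.5]
    - [0,0,0,8.5]
    - [0,0,0,8.5]
    - [0,0,0,8.5]
    - [0,0,0,8.5]
    - [0,0,0,8.5]
    - [0,0,0,8.5]
    - [0,0,0,6]
    - [0,0,0,3]

```text
clock: 38.2
position: [0.4295, 0.3747, 0.2065]
orientation: [0.708, -0.016, 0.014, -0.706]
ft_force: [-0.2, -0.6, -2.2]
opening: 0.467
```

```bash
python3 rel.py .4773 .0295 .21 -2.2
```

```text
clock 38.2 pos [0.4295 0.3747 0.2065] yaw -2.42 tilt [-0.003 -1.    -0.002] F [-0.2 -0.6 -2.2] open 0.467
shift now [  62.3   -3.  -342.9] mm; turn -0.22
shift after turn [  61.    -3.5 -343.1]
```

send_rows:
  plan:
    - [0.004,0,-0.02,0]
    - [0.007,0,-0.04,0]
    - [0.008,0,-0.045,0]
    - [0.008,0,-0.045,0]
    - [0.008,0,-0.045,0]
    - [0.008,0,-0.045,0]
    - [0.007,0,-0.04,0]
    - [0.006,0,-0.035,0]
    - [0.005,0,-0.028,-0.1]
    - [0,0,0,0]
    - [0,0,0,0]
    - [0,0,0,0]

```text
clock: 39.4
position: [0.4772, 0.031, 0.2077]
orientation: [-0.707, 0.014, -0.012, 0.707]
ft_force: [1.1, -0.3, -1.2]
opening: 0.469
```

```bash
python3 rel.py .4773 .0295 .0885 -2.2
```

```text
clock 39.4 pos [0.4772 0.031  0.2077] yaw -2.1 tilt [-0.002 -1.     0.001] F [ 1.1 -0.3 -1.2] open 0.469
shift now [  0.5 119.2  -1.6] mm; turn 0.1
shift after turn [  0.2 119.2  -1.5]
```

send_rows:
  plan:
    - [0,0.01,0,0]
    - [0,0.025,0,0]
    - [0,0.03,0,0]
    - [0,0.02,0,0]
    - [0,0.01,0,0]
    - [0,0,0,0]
    - [0,0,0,0]

```text
clock: 40.1
position: [0.4785, 0.0305, 0.1137]
orientation: [0.707, -0.013, 0.013, -0.707]
ft_force: [0.5, -0.2, -1.4]
opening: 0.469
```

```bash
python3 rel.py .4773 .0295 .0885 -2.2;python3 - <<'E'
from fit import *
from cell import snapshot
S=snapshot("side")
overlay(S,[],(225,150,120,150),4,"pics/l.png")
E
```

```text
clock 40.1 pos [0.4785 0.0305 0.1137] yaw -2.09 tilt [ 0.001 -1.    -0.   ] F [ 0.5 -0.2 -1.4] open 0.469
shift now [-1.1 25.2 -1.1] mm; turn 0.11
shift after turn [-1.1 25.2 -1.1]
```

View pics/l.png

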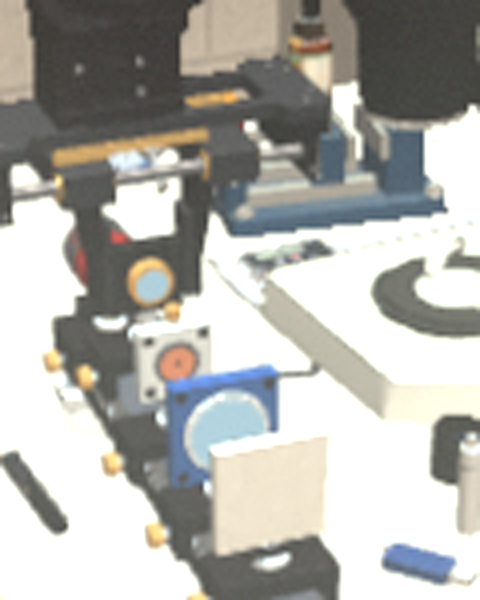

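send_rows:
  plan:
    - [-0.001,0.006,0,0.1]
    - [0,0.006,0,0]
    - [0,0.006,0,0]
    - [0,0.003,0,0]
    - [0,0,0,0]
    - [0,0,0,0]

```text
clock: 40.75
position: [0.4772, 0.0301, 0.0924]
orientation: [-0.707, 0.014, -0.014, 0.707]
ft_force: [0.2, -0.4, -1.7]
opening: 0.467
```

send_rows:
  plan:
    - [0,0.003,0,0]
    - [0,0.002,0,0]
    - [0,0,0,0]
    - [0,0,0,0]

```text
clock: 41.15
position: [0.4772, 0.0302, 0.0885]
orientation: [0.707, -0.014, 0.014, -0.707]
ft_force: [-1.6, 0.5, 7.9]
opening: 0.463
```

```bash
python3 rel.py .4773 .0295 .0885 -2.2
```

```text
clock 41.15 pos [0.4772 0.0302 0.0885] yaw -2.23 tilt [ 0.001 -1.    -0.   ] F [-1.6  0.5  7.9] open 0.463
shift now [ 0.1  0.  -0.7] mm; turn -0.03
shift after turn [ 0.1  0.  -0.7]
```

send_rows:
  plan:
    - [0,0,0,0]
    - [0,0,0,0]
    - [0,0,0,0]
    - [0,0,0,0]
    - [0,0,0,0]
  claw: 1

```text
clock: 41.65
position: [0.4771, 0.0302, 0.0874]
orientation: [-0.707, 0.014, -0.014, 0.707]
ft_force: [-0.3, -0.3, 0.2]
opening: 0.831
```

send_rows:
  plan:
    - [0,-0.01,0,0]
    - [0,-0.03,0,0]
    - [0,-0.04,0,0]
    - [0,-0.04,0,0]
    - [0,0,0.03,0]
    - [0,0,0.04,0]
    - [0,0,0.045,0]
    - [0,0,0.045,0]
    - [0,0,0.045,0]
    - [0,0,0.045,0]
    - [0,0,0.045,0]
    - [0,0,0.045,0]

```text
clock: 42.85
position: [0.49, 0.3718, 0.2083]
orientation: [0.707, -0.014, 0.014, -0.707]
ft_force: [1.6, 0.1, 0.7]
opening: 0.999
```

send_rows:
  plan:
    - [0,0,0.045,0]
    - [0,0,0.03,0]
    - [0,0,0,0]
    - [0,0,0,0]
    - [0,0,0,0]
    - [0,0,0,0]

```text
clock: 43.45
position: [0.4934, 0.4434, 0.2078]
orientation: [0.707, -0.015, 0.014, -0.707]
ft_force: [-0.2, 0.2, -0.0]
opening: 0.999
```

Run:
```python
from fit import *
from cell import *
S=snapshot("side");T=snapshot("top");pickle.dump((S,T),open("im1.pkl","wb"));print(sense()["clock"],sense()["position"])
P={"small_lens":(.4773,.0302),"pinhole":(.4753,-.0208),"large_lens":(.4724,-.0958),"screen":(.4697,-.1604)}
it=[[place(b,*P[n],-.0385,.026) for b in parts(n)] for n in P]
overlay(T,it,(265,190,150,70),5.3,"pics/mT.png");overlay(S,it,(225,180,120,160),3.7,"pics/mS.png")
overlay(T,[],(265,190,150,70),5.3,"pics/mT0.png");overlay(S,[],(225,180,120,160),3.7,"pics/mS0.png")
gs,gt=gray(S),gray(T)
for n in P:
    for q in("side","top"):
        r=spot_point(q,n)[:1]
        if r: print(n,q,ray(S if q=="side" else T,r[0]["xy"],.026).round(4),round(r[0]["score"],2))
```

```text
43.55 [0.49364492 0.44367302 0.20779002]
small_lens side [ 0.466  -0.1502  0.026 ] 0.58
small_lens top [0.4763 0.0308 0.026 ] 0.57
pinhole side [ 0.4757 -0.0139  0.026 ] 0.56
pinhole top [ 0.4804 -0.0193  0.026 ] 0.79
large_lens side [ 0.4695 -0.1019  0.026 ] 0.66
large_lens top [ 0.4669 -0.094   0.026 ] 0.6
screen side [ 0.469  -0.1612  0.026 ] 0.97
screen top [ 0.4729 -0.1674  0.026 ] 0.8
```

View pics/mT.png

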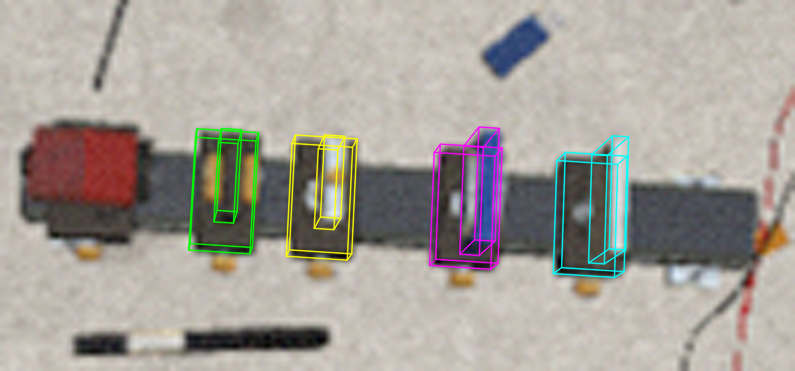

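View pics/mT0.png

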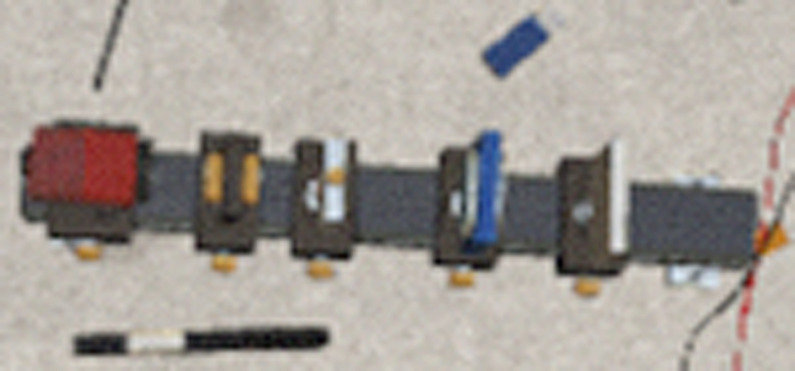

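View pics/mS.png

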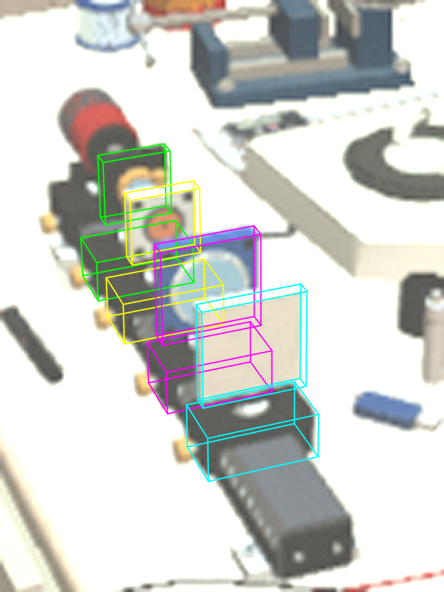

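View pics/mS0.png

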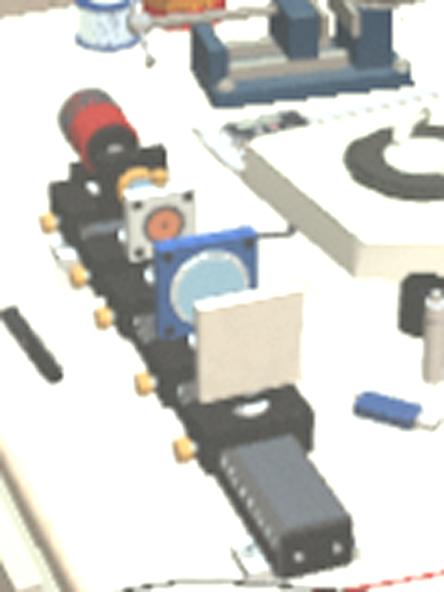

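Both views show all four carriers seated square on the rail, and the bystanders have not been touched. The knob columns in the top view (88, 223, 320, 461 and 586 at 1.93 px/mm) give spacings of 70, 50, 73 and 65 mm. I'm handing the job in.

Run:
```python
from cell import *
print(job_done()); print(sense()["clock"])
```

```text
the job is handed in; nothing more can be done
None
the job is handed in; nothing more can be done
```

All four carriers are on the rail, released, and the job was handed in at about 43.6 s of the 106 s allowed. No verdict was reported.

I gripped each carrier across its plate, turned it about 80–90° to face along the rail, and lowered it. Each met firm contact (7–12 N) at the height where a seated saddle should sit.

| Distance | Asked | Last top picture | Recorded tool positions |
|---|---|---|---|
| Laser origin to small lens (front face is 30 mm nearer) | 70 mm | about 70 mm | – |
| Small lens to pinhole | 50 mm | about 50 mm | 51 mm |
| Pinhole to large lens | 75 mm | about 73 mm | 75 mm |
| Large lens to screen | at least 45 mm | about 65 mm | 65 mm |

- **Seating:** both views show the carriers upright and square on the rail. The screen is well inside the rail's end.
- **Bystanders:** the scan head, lens tube and bare post were not touched. I judged this from the pictures without measuring their positions again.
- **Disagreements:** positions from the side camera came out about 4 mm further towards +y than those from the top camera, for the rail as well as the carriers. The trained network's side-view point for the small lens was plainly wrong, about 180 mm off, so I left it out. Its other points agreed with my positions to within about 7 mm.

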